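# Fit the blade in the chopper

## Robot

A 6-joint arm with a two-finger parallel gripper is mounted at the origin on a cart in front of the work surface, level with it; the furniture and walls round the work are solid. World frame = base frame: x ahead of the robot, y to its left, z up, the work surface at z = 0. Lengths are in m, angles in rad, forces in N, time in s.
With the tool pointing down it reaches from about 0.325 to 0.775 m from the base axis. Payload 5.5 kg.
Tool frame: the origin (TCP) lies at the very end of the fingers, on their centre line; the grasp point (between the pads) lies robot.grip_depth behind it (robot.grip_depth is the distance from the TCP to the grasp point, in m); z points along the fingers, y is the line along which they close (so a half turn about z gives the same grasp; the last joint's range is limited). The gripper opens to 88 mm and grips with 3 to 60 N. Pads are 20 mm wide; open, the fingers measure 115 mm over their backs; the gripper's body (75 mm by 178 mm) begins 61 mm behind the grasp point.
Start: joints at [1.283, 0.091, 1.231, -0, 1.82, -0.057], TCP at [0.137, 0.584, 0.223] pointing down, gripper open.
Joint ranges: [-2.87, 2.87], [-0.86, 2.18], [0.17, 2.46], [-1.51, 4.65], [0.06, 2.69], [-2.65, 2.65]. Speed limits (rad/s): [2.57, 2.57, 3.01, 3.14, 3.14, 3.14].

## Interface

Orientations are given as a unit quaternion [w, x, y, z].
In Python, from plant import robot, get_image gives the robot as it stands (robot), with the cameras as plain functions.
- The arm moves only by the tool drive_effector, called after "Call:" as a command line: name --argument value ..., lists and objects as JSON in quotes. Schema: {"type":"object","properties":{"ticks":{"type":"array","items":{"type":"array","prefixItems":[{"type":"array","items":{"type":"number"},"minItems":3,"maxItems":3},{"type":"array","items":{"type":"number"},"minItems":3,"maxItems":3}],"minItems":2,"maxItems":2},"minItems":1,"maxItems":20},"finger_gap":{"type":"number"},"squeeze":{"type":"number"},"only":{"type":"string"},"quiet":{"type":"boolean"},"lines":{"type":"string"}},"required":["ticks"],"additionalProperties":false}. ticks is a list of rows, 1 to 20 of them, each written [[dx, dy, dz], [rx, ry, rz]]: dx, dy, dz in parts of the range, where 1.0 means 0.4 m, then a rotation vector rx, ry, rz in a scale on which 1.0 is pi rad; each row is the pose to reach, as a shift and turn from the pose commanded when the call began, along the tool's axes at that moment; what a row does not reach only later rows make up. A row lasts 1/8 s, in which the tool goes at most 0.0625 m and 0.188 rad, less where a joint would pass 70% of its speed; a pose out of reach is approached as far as the arm can. finger_gap is the finger opening in m, set as the call begins (left out keeps the last). The fingers move at their own pace and stop on an object; squeeze is the grip in N (left out, the last holds). Time passes only in rows, so rows that do not move let the fingers close. The tool returns the time, the measured TCP pose, the force, the opening and the grip force at its end. only (a regular expression) keeps the lines of the reply that match it, lines (a string "A,B") keeps lines A to B, and quiet returns only ok. Input that does not fit is refused with a message, and nothing moves.
- robot.observe(): the state, without advancing time (a new reading comes with each control period).
- get_image(name): name is "scene" or "top" or "wrist"; returns a dict with "color" (480x640x3 uint8, red, green, blue), "mtx" (3x3 intrinsics, pixels), "origin" and "orientation" of the camera in the world. Camera axes: x right, y down, z forward; pixel columns grow to the right and rows downward; lengths in m; the calibration is good to about 2 mm. A picture is of the moment at which its call begins. There is no depth.
- robot.sign_off(): hands the job in; it is judged then, once.
The state is a dict: "time": time; "q": joint angles; "qvel": joint speeds; "joint_efforts": joint torques, N m; "tool_pos": TCP position; "eef_rot": TCP orientation; "ft_force": force on the tool from outside, world axes, zero at the start; "wrist_torque": the same for the moment, N m; "grip_width": finger opening in m; "grip_force": force on a finger pad.
Only numpy, scipy, OpenCV 4.12 (cv2) and the standard library are available. Lean on these libraries where they do the work, as an engineer would, in place of code of your own. Each camera call takes 0.05 s, during which the arm holds its last target. There are 200 camera calls.

## Task

Take the two-winged chopper blade down from its forked hook on the stand and fit it on the drive spindle in the chopper's bowl, turning it without forcing it until it drops fully home; then let go of it. Leave the white whipping disc hanging on its hook, and knock nothing over.

Things in the scene. Friction and masses are not known exactly. Their poses are not given: they have to be found in the camera images.
- blade: chopper blade, loose, 124 mm tall, 0.11 to 0.23 kg: upright black hub with two curved steel wings near its foot (reach 61 mm from the axis, 7 to 27 mm above the foot). Hub: 48 mm diameter up to 18 mm, tapering to a stem of 19 mm diameter from 40 to 84 mm; collar of 39 mm from 84 to 89 mm, by which it hangs. Origin: centre of the hub's underside; z up the hub
- blade_knob (a point): point on the blade's axis, 110 mm above the hub's underside, inside the round knurled black knob on top (30 mm diameter, from 89 to 124 mm above the underside): a good height to grip
- blade_socket (a point): centre of the hub's underside. Hidden in it is a cross-shaped socket, 15 mm deep: four slots, 10 mm wide, along the hub's own +-x and +-y, open to 16 mm from the axis and beyond; above it a bore of 13 mm for the pilot pin, up to 51 mm above the underside
- whip_disc: the other attachment, loose, on the other hook: the same black hub, collar and knob, but with a round white disc of 104 mm diameter near its foot. Origin: centre of the hub's underside, z up
- stand: attachment stand, fixed: walnut foot 165 x 215 x 17 mm, brass post at its back and a crossbar with two forked hooks that point to the stand's own -x. Origin: on the worktop midway between the two hanging axes, which lie at stand y = +70 and -70 mm; either attachment may hang on either. Raise an attachment over the hook's tips, then draw it 100 mm or more to stand -x
- hook_right (a point): on the hanging axis at stand y = -70 mm, 129 mm above the worktop: top of the two 7 mm prongs that run along stand x, 30 mm apart, beside the stem; the collar rests on them. Their front tips, 22 to 35 mm before the axis, turn up 13 mm higher; the fork is closed 30 mm behind. Lift 20 to 45 mm, not more: the wings would meet the prongs. Fingers closing along stand y clear the tips
- hook_left (a point): the same point of the other, equal hook, at stand y = +70 mm
- chopper: small electric chopper, fixed: white round motor base with brass rim and a clear bowl on it, 156 mm diameter, rim 114 mm above the worktop, inner radius 68 mm at the bottom, a black handle at its own +y side reaching 106 mm from the axis. Origin: centre of its underside on the worktop, z up
- chopper_seat (a point): centre of the seat in the bowl, on the spindle's axis, 50 mm above the worktop: the hub's underside rests here when home (knob top then 174 mm above the worktop)
- spindle_tip (a point): tip of the steel spindle's round-ended pilot pin (10 mm diameter), on the axis 44 mm above the seat. At its foot a drive cross, 14 mm high: four arms 7 mm wide, 15 mm long, at an angle that no reading tells (it repeats each quarter turn). Off angle, the hub rests on the cross 14 mm too high; within about 5 degrees it drops. It turns stiffly (0.12 N m): under light pressure the hub slides on it
- pepper_mill: turned walnut pepper mill, loose, 55 mm diameter, 153 mm high, upright; origin at the centre of its foot; leave it standing
- tumbler: brass tumbler, loose, 73 mm diameter, 82 mm high, upright; origin at the centre of its foot; leave it standing

How it is judged:
By the outcome, as a careful person would: the job done as asked, in the order asked, and still so for the second after the job is handed in, with the robot touching nothing.
It also fails if it takes over 48 s, if anything falls off the work surface, if the arm or the gripper's body presses on something with over 40 N, if the wrist force passes 120 N, or if a joint passes its speed limit or range.

## Working session

There is one attempt and no reset: what is moved stays moved. The work goes in short steps, Python scripts to look and compute and a tool call to move; the robot and the scene stay as the last step left them, time stands still between calls to the robot, and variables do not carry over. Pictures are saved under pics/ and viewed, at most 10 in all, crops included, and the job is handed in when it is done.

```bash
ls; mkdir -p pics; python3 - <<'E'
from plant import robot, get_image
import cv2
s=robot.observe(); print(s, robot.grip_depth)
for n in("scene","top"):
    d=get_image(n); cv2.imwrite(f"pics/{n}1.png",d["color"][:,:,::-1]); print(n,d["mtx"].tolist(),d["origin"],d["orientation"])
E
```

```text
pics
plant.py
{'time': 0.0, 'q': array([ 1.28329473e+00,  9.18495466e-02,  1.23184901e+00, -1.49600323e-06,
        1.81981683e+00, -5.67035268e-02]), 'qvel': array([-6.46665337e-04, -7.24158808e-04,  1.23046890e-05, -7.31804465e-04,
       -1.89940290e-03,  1.34500118e-03]), 'joint_efforts': array([ 1.40874658e-03, -4.46443033e+01, -4.06454301e+01,  6.99548470e-02,
        2.93503271e-02, -1.54863765e-04]), 'tool_pos': array([0.13717322, 0.58380621, 0.22153329]), 'eef_rot': array([-1.63924248e-04,  1.15143206e-01,  9.93348437e-01, -9.47291550e-04]), 'ft_force': array([-0.17021132, -0.20370472, -0.05170124]), 'wrist_torque': array([0.00808063, 0.02450062, 0.02611283]), 'grip_force': 0.0, 'grip_width': 0.08760429466218206} 0.0187
scene [[454.38426469277624, 0.0, 323.8768103971982], [0.0, 454.38426469277624, 235.03012203514862], [0.0, 0.0, 1.0]] [0.3373717  0.53524135 0.85695339] [ 0.08537295 -0.22944838  0.92096135 -0.30314204]
top [[543.3472696049344, 0.0, 318.73314613389175], [0.0, 543.3472696049344, 243.41215956124196], [0.0, 0.0, 1.0]] [0.34672942 0.06506756 1.54509805] [ 0.06280986 -0.69889308  0.71011916 -0.05774222]
```

View pics/scene1.png

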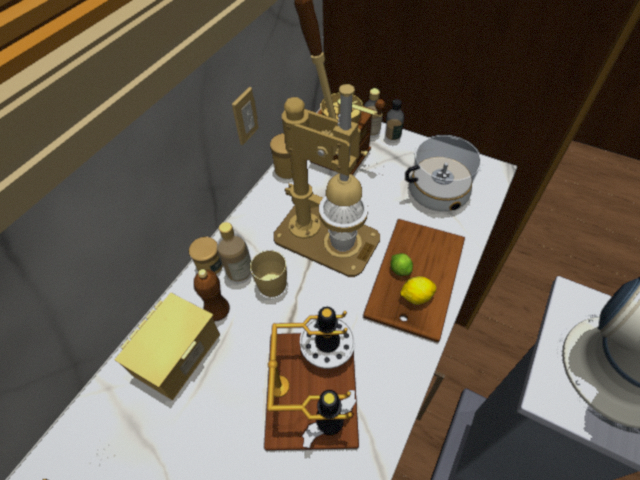

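View pics/top1.png

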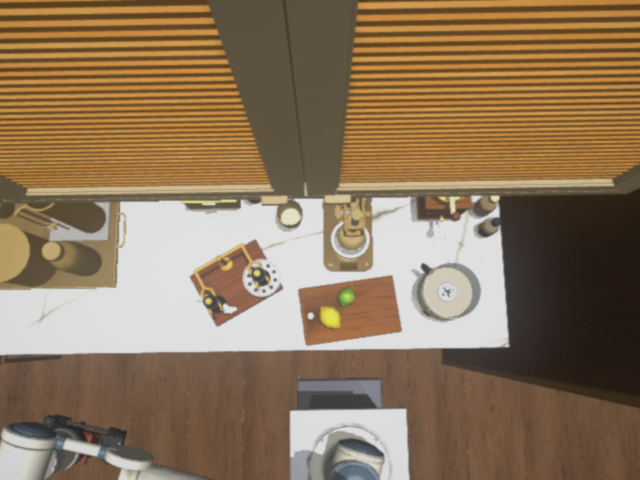

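```bash
cat > h.py <<'E'
import numpy as np, cv2
from scipy.spatial.transform import Rotation as R
def cam(d): 
    q=d["orientation"]; return R.from_quat([q[1],q[2],q[3],q[0]]).as_matrix(), np.array(d["origin"]), np.array(d["mtx"])
def ray(d,u,v):
    r,o,K=cam(d); return o, r@np.linalg.inv(K)@[u,v,1]
def atz(d,u,v,z):
    o,w=ray(d,u,v); return o+w*(z-o[2])/w[2]
def proj(d,p):
    r,o,K=cam(d); c=K@(r.T@(np.array(p)-o)); return c[:2]/c[2]
def crop(d,x,y,w,h,k): return cv2.resize(d["color"][y:y+h,x:x+w,::-1],None,fx=k,fy=k,interpolation=cv2.INTER_CUBIC)
E
python3 - <<'E'
from plant import robot, get_image
from h import *
import pickle
t=get_image("top"); s=get_image("scene"); pickle.dump((t,s),open("c.pkl","wb"))
a=np.vstack([np.hstack([crop(t,185,235,100,75,4),crop(t,405,255,100,75,4)]),
 np.hstack([crop(s,260,300,100,75,4),crop(s,395,130,100,75,4)])])
cv2.imwrite("pics/m1.png",a)
for n,p in(("blade?",(209,296)),("disc",(257,273))): print(n,atz(t,*p,.169))
for p in((329,399),(326,314)): print(atz(s,*p,.169))
print(atz(t,447,292,.094),atz(s,442,172,.094))
E
```

```text
blade? [0.45352663 0.35304431 0.169     ]
disc [0.51011734 0.23163122 0.169     ]
[0.44055554 0.35403977 0.169     ]
[0.51042521 0.23299783 0.169     ]
[ 0.4599279 -0.2660377  0.094    ] [ 0.46287287 -0.24634128  0.094     ]
```

View pics/m1.png

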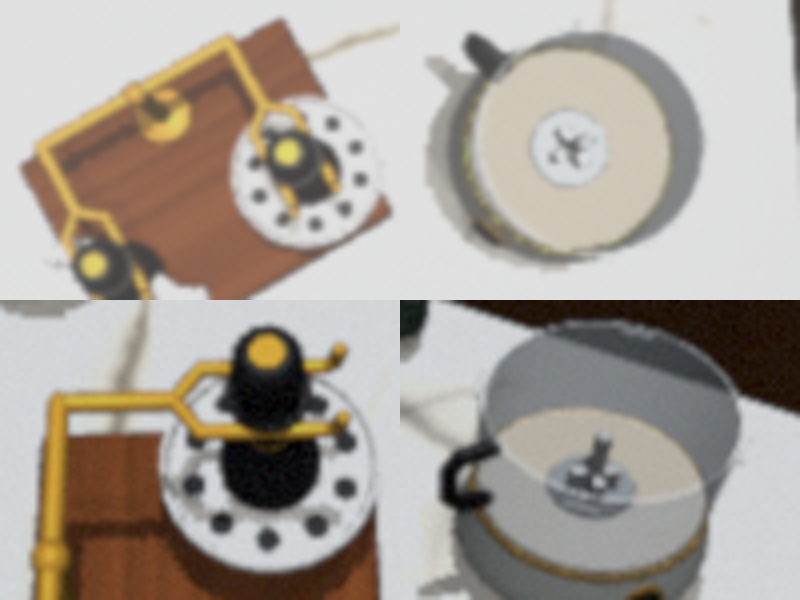

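```bash
python3 - <<'E'
from h import *
import pickle
t,s=pickle.load(open("c.pkl","rb"))
print("blade",atz(t,208.5,301.25,.169),atz(s,330,397.5,.169))
print("disc",atz(t,256.75,273,.169),atz(s,326.5,312.75,.169))
print("tip",atz(t,447.75,289,.094),atz(s,445.75,163.75,.094))
# prong direction: fork arm to post side, disc hook tips & crossbar ends at z~.129
for p in((224.5+18,245),(251,261.5),(195.5,271.5),(204,288.5)): print(atz(t,*p,.13))
cv2.imwrite("pics/m2.png",np.hstack([crop(s,280,375,100,75,4),crop(t,185,260,100,75,4)]))
E
```

```text
blade [0.44029382 0.35405683 0.169     ] [0.44026912 0.35139784 0.169     ]
disc [0.51012767 0.23226894 0.169     ] [0.51077547 0.23056919 0.169     ]
tip [ 0.46788323 -0.26847441  0.094     ] [ 0.46418944 -0.27608138  0.094     ]
[0.58983024 0.27503972 0.13      ]
[0.54542245 0.25227413 0.13      ]
[0.52132392 0.39792464 0.13      ]
[0.47630879 0.37465268 0.13      ]
```

View pics/m2.png

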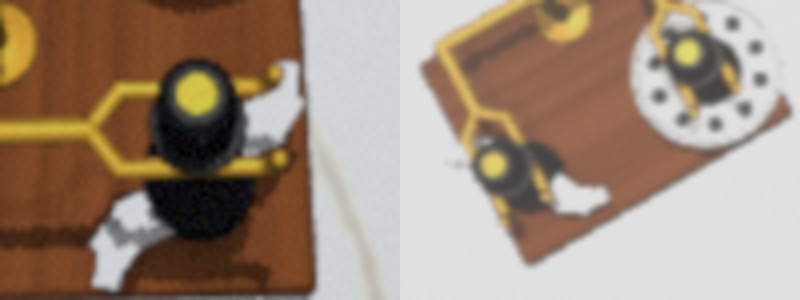

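The blade hangs on the left hook (cap at scene ≈(329,398), top ≈(208.5,301)), the disc on the right hook. From those the blade is at (0.440, 0.3525) and the stand yaw is about 30°.

Units first: shifts go in shares of 0.4 m and turns go in shares of pi rad. So -0.348 m / 0.4 = -0.87, -0.156 m / 0.4 = -0.39, -0.754 rad / 3.1416 = -0.24.

Call:
drive_effector --ticks '[[[-0.87,-0.39,0],[0,0,-0.24]],[[-0.87,-0.39,0],[0,0,-0.24]],[[-0.87,-0.39,0],[0,0,-0.24]],[[-0.87,-0.39,0],[0,0,-0.24]],[[-0.87,-0.39,0],[0,0,-0.24]],[[-0.87,-0.39,0],[0,0,-0.24]],[[-0.87,-0.39,0],[0,0,-0.24]],[[-0.87,-0.39,0],[0,0,-0.24]],[[-0.87,-0.39,0],[0,0,-0.24]]]' --finger_gap 0.07 --squeeze 20

```text
time: 1.32
tool_pos: [0.4398, 0.3531, 0.2225]
eef_rot: [-0.0, -0.259, 0.966, 0.0]
ft_force: [0.4, 0.3, 0.7]
grip_width: 0.07
grip_force: 0.0
```

```bash
python3 - <<'E'
from plant import robot, get_image
from h import *
w=get_image("wrist"); s=robot.observe(); print(s["tool_pos"],s["eef_rot"],s["q"])
print(w["origin"],w["orientation"]); q=s["eef_rot"]; print(R.from_quat([q[1],q[2],q[3],q[0]]).as_matrix().round(4))
for p in((.44,.3525,.169),(.51,.2315,.169)): print(proj(w,p))
import pickle; pickle.dump(w,open("w.pkl","wb"))
cv2.imwrite("pics/w1.png",w["color"][:,:,::-1])
E
```

```text
[0.43951775 0.35339519 0.22262938] [-1.40832008e-04 -2.59217652e-01  9.65818904e-01  1.81953972e-04] [ 6.16611141e-01 -6.13931985e-03  1.33066381e+00  4.52712366e-04
  1.81720601e+00 -1.47849896e+00]
[0.37710078 0.31802427 0.38618794] [0.06678462 0.49534015 0.8583237  0.11601027]
[[-8.656e-01 -5.007e-01 -4.000e-04]
 [-5.007e-01  8.656e-01  3.000e-04]
 [ 2.000e-04  4.000e-04 -1.000e+00]]
[321.7989002  257.71929454]
[118.68891469 257.82622244]
```

View pics/w1.png

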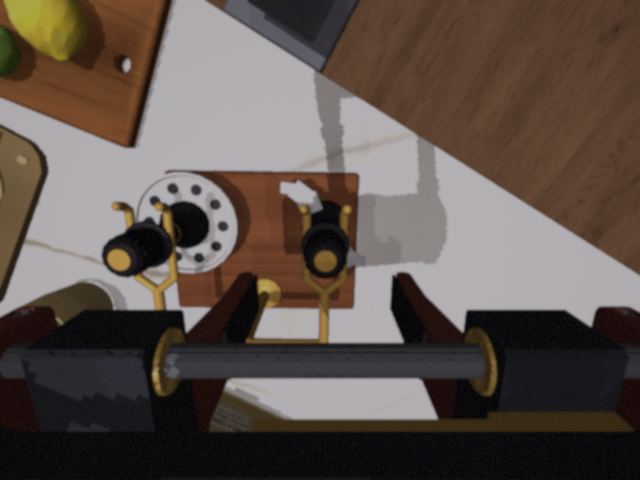

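The blade knob cap is at wrist pixel (325,261), within ~2 mm of the prediction and centred between the fingers; the disc cap is at (119,260). Descend and grip.

To row units: 0.085 m / 0.4 = 0.2125, 0.075 m / 0.4 = 0.1875.

Call:
drive_effector --ticks '[[[0,0,0.1],[0,0,0]],[[0,0,0.1875],[0,0,0]],[[0,0,0.2125],[0,0,0]],[[0,0,0.2125],[0,0,0]]]'

```text
time: 1.88
tool_pos: [0.4397, 0.3532, 0.1378]
eef_rot: [-0.0, -0.259, 0.966, -0.0]
ft_force: [0.1, 0.2, -0.3]
grip_width: 0.0701
grip_force: 0.0
```

Call:
drive_effector --ticks '[[[0,0,0],[0,0,0]],[[0,0,0],[0,0,0]],[[0,0,0],[0,0,0]],[[0,0,0],[0,0,0]],[[0,0,0],[0,0,0]]]' --finger_gap 0.0 --squeeze 30

```text
time: 2.5
tool_pos: [0.4404, 0.3527, 0.1379]
eef_rot: [0.0, -0.259, 0.966, 0.0]
ft_force: [0.0, -0.1, 1.1]
grip_width: 0.0294
grip_force: 30.0
```

To row units: 0.13 m / 0.4 = 0.325, -0.032 m / 0.4 = -0.08.

Call:
drive_effector --ticks '[[[0,0,-0.04],[0,0,0]],[[0,0,-0.08],[0,0,0]],[[0,0,-0.08],[0,0,0]],[[0.075,0,-0.08],[0,0,0]],[[0.175,0,-0.08],[0,0,0]],[[0.275,0,-0.08],[0,0,0]],[[0.325,0,-0.08],[0,0,0]],[[0.325,0,-0.08],[0,0,0]]]'

```text
time: 3.5
tool_pos: [0.3272, 0.2875, 0.17]
eef_rot: [0.001, -0.259, 0.966, 0.0]
ft_force: [-0.2, 0.3, -1.7]
grip_width: 0.0292
grip_force: 30.0
```

```bash
python3 - <<'E'
from plant import robot, get_image
from h import *
import pickle
s=robot.observe(); print(s["tool_pos"],s["eef_rot"],s["q"],s["ft_force"])
w=get_image("wrist");t=get_image("top"); pickle.dump(w,open("w.pkl","wb"))
a=np.hstack([cv2.resize(w["color"][:,:,::-1],(400,300)),crop(t,180,240,130,98,3)[:292,:390]][:1]); b=crop(t,180,235,133,100,3)[:300,:399]
cv2.imwrite("pics/w2.png",np.hstack([a,b]))
E
```

```text
[0.32723234 0.28747286 0.16999157] [ 6.18384573e-04 -2.58807072e-01  9.65928807e-01  2.38105405e-04] [ 6.42683764e-01 -3.64688465e-01  1.73892440e+00 -1.80337536e-05
  1.76603155e+00 -1.45169017e+00] [-0.19162158  0.29943112 -1.73378278]
```

View pics/w2.png

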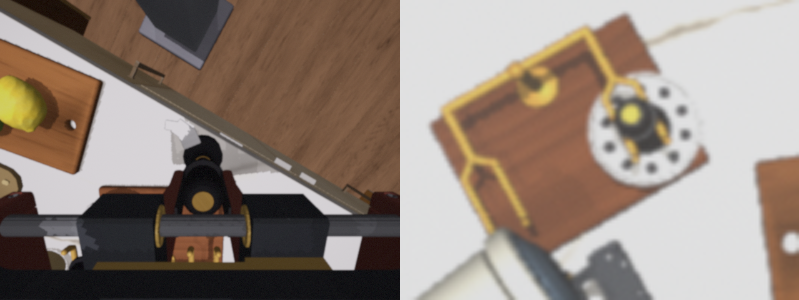

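The blade hangs free in the gripper, clear of the hook; the disc is still on its hook. Raise it, pass in front of the juicer, and turn so the wrist camera faces the chopper.

To row units: -0.398 m / 0.4 = -0.995, -0.258 m / 0.4 = -0.645, 2 rad / 3.1416 = 0.6366.

Call:
drive_effector --ticks '[[[0,0,-0.1125],[0,0,0]],[[0,0,-0.2075],[0,0,0.0318]],[[0.05,-0.1,-0.2075],[0,0,0.0891]],[[0.1,-0.2,-0.2075],[0,0,0.1464]],[[0.15,-0.3,-0.2075],[0,0,0.2037]],[[0.2,-0.4,-0.2075],[0,0,0.261]],[[0.25,-0.5,-0.2075],[0,0,0.3183]],[[0.2875,-0.575,-0.2075],[0,0,0.3756]],[[0.32,-0.645,-0.2075],[0,0,0.4329]],[[0.3275,-0.725,-0.2075],[0,0,0.4902]],[[0.3375,-0.8,-0.2075],[0,0,0.5475]],[[0.35,-0.9,-0.2075],[0,0,0.5984]],[[0.364,-0.995,-0.2075],[0,0,0.6366]],[[0.364,-0.995,-0.2075],[0,0,0.6366]]]'

```text
time: 5.35
tool_pos: [0.4013, -0.132, 0.2514]
eef_rot: [-0.001, 0.675, 0.738, -0.001]
ft_force: [-0.2, 0.3, -1.8]
grip_width: 0.0293
grip_force: 30.0
```

Call:
drive_effector --ticks '[[[0,0,0],[0,0,0.0573]],[[0,0,0],[0,0,0.1146]],[[0,0,0],[0,0,0.1719]],[[0,0,0],[0,0,0.2292]],[[0,0,0],[0,0,0.2865]],[[0,0,0],[0,0,0.3438]],[[0,0,0],[0,0,0.4011]],[[0,0,0],[0,0,0.4584]],[[0,0,0],[0,0,0.5157]],[[0,0,0],[0,0,0.53]],[[0,0,0],[0,0,0.53]],[[0,0,0],[0,0,0.53]]]'

```text
time: 6.85
tool_pos: [0.4006, -0.1295, 0.2527]
eef_rot: [-0.0, 1.0, 0.001, -0.0]
ft_force: [0.4, -0.2, -1.5]
grip_width: 0.0296
grip_force: 30.0
```

```bash
python3 - <<'E'
from plant import robot, get_image
from h import *
import pickle
w=get_image("wrist"); pickle.dump(w,open("w.pkl","wb"))
s=robot.observe(); print(s["tool_pos"],s["eef_rot"],s["q"],s["grip_width"],proj(w,(.467,-.27,.094)),proj(w,(.467,-.27,.05)))
cv2.imwrite("pics/w3.png",w["color"][:,:,::-1])
E
```

```text
[ 0.40058678 -0.12960611  0.25264694] [-6.37241649e-05  9.99999789e-01  6.46356294e-04 -9.28244753e-06] [-3.93845492e-01 -3.80785192e-01  1.60445618e+00  1.17537269e-04
  1.91798778e+00  1.17569811e+00] 0.02935568374675434 [474.9014764  156.93018125] [456.90453954 156.13605805]
```

View pics/w3.png

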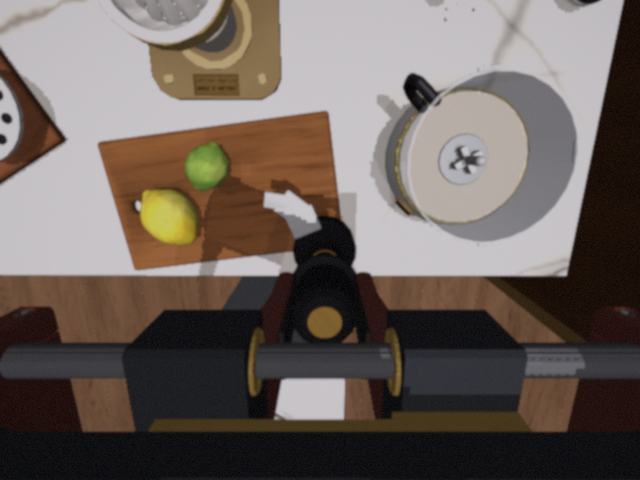

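```bash
python3 - <<'E'
from h import *
import pickle
w=pickle.load(open("w.pkl","rb"))
a=crop(w,430,130,64,56,6); b=crop(w,270,180,110,165,3.4)
b=cv2.copyMakeBorder(b,0,max(0,a.shape[0]-b.shape[0]),0,0,0); a=cv2.copyMakeBorder(a,0,b.shape[0]-a.shape[0],0,0,cv2.BORDER_CONSTANT)
cv2.imwrite("pics/w4.png",np.hstack([a,b])); print(a.shape,b.shape)
E
```

```text
(561, 384, 3) (561, 374, 3)
```

View pics/w4.png

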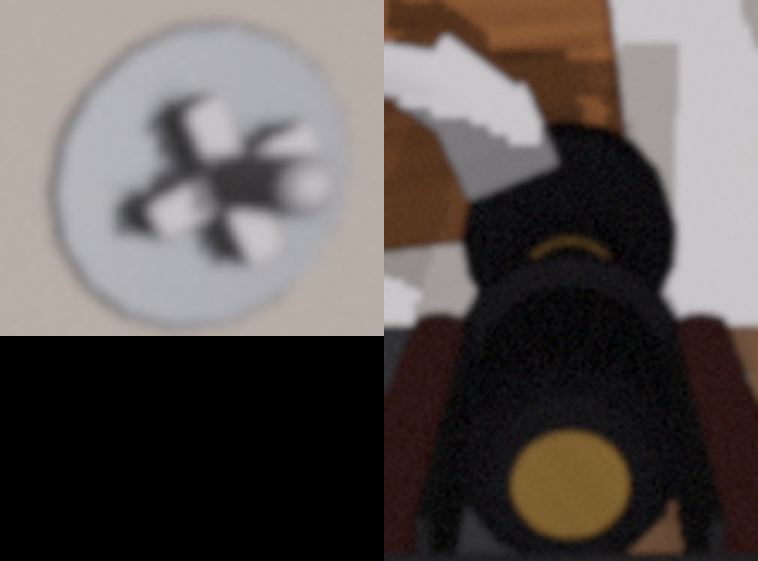

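```bash
python3 - <<'E'
from h import *
import pickle
w=pickle.load(open("w.pkl","rb"))
P=lambda x,y,z:atz(w,430+x/6,130+y/6,z)
print("tip",P(304,185,.092),"plate",P(200,173,.05),"cross",P(234,177,.064))
A=[P(212,125,.064),P(255,238,.064),P(180,208,.064),P(290,138,.064)]
for a,b in((0,1),(2,3)): d=A[a]-A[b]; print("arm",np.degrees(np.arctan2(d[1],d[0])))
print("cap",atz(w,324.7,322.6,.2837))
# wing end pixels: radial line of the wing near the hub
for x,y in((45,0),(384,45),(440,50),(545,130)): print(atz(w,270+(x-384)/3.4,180+y/3.4,.252-.093+.017))
z=.252-.093
for t in np.linspace(0,2*np.pi,9): 
  p=proj(w,(.4006+.024*np.cos(t),-.1296+.024*np.sin(t),z+.018)); print(((p-[270,180])*3.4+[384,0]).round())
E
```

```text
tip [ 0.46338208 -0.27679238  0.092     ] plate [ 0.46421525 -0.2771874   0.05      ] cross [ 0.46388588 -0.27741491  0.064     ]
arm 26.974793103601815
arm 123.76232242276616
cap [ 0.39892693 -0.12864151  0.2837    ]
[ 0.45200135 -0.01820765  0.176     ]
[ 0.44272101 -0.08910509  0.176     ]
[ 0.44168668 -0.10097217  0.176     ]
[ 0.42442398 -0.12324492  0.176     ]
[574. 130.]
[496. 162.]
[466. 236.]
[498. 309.]
[574. 338.]
[649. 309.]
[682. 237.]
[652. 162.]
[574. 130.]
```

The wrist view shows the spindle tip at ≈(480.7,160.8) and plate centre at ≈(463,159), so the axis is ≈(0.4637, −0.2770). The cross lies at ≈30° mod 90°. Move over it and lower with the pin into the bore.

To row units: 0.1473 m / 0.4 = 0.3683, 0.09 m / 0.4 = 0.225, 0.35 rad / 3.1416 = 0.1114.

Call:
drive_effector --ticks '[[[0.05,0.1125,0],[0,0,0.0477]],[[0.1,0.225,0],[0,0,0.0955]],[[0.1375,0.325,0],[0,0,0.1114]],[[0.157,0.3683,0],[0,0,0.1114]],[[0.157,0.3683,0],[0,0,0.1114]],[[0.157,0.3683,0],[0,0,0.1114]]]'

```text
time: 7.65
tool_pos: [0.4631, -0.2765, 0.2527]
eef_rot: [-0.0, 0.985, -0.174, -0.0]
ft_force: [0.1, 0.4, -2.6]
grip_width: 0.0294
grip_force: 30.0
```

Call:
drive_effector --ticks '[[[0,0,0.0625],[0,0,0]],[[0,0,0.125],[0,0,0]],[[0,0,0.145],[0,0,0]],[[0,0,0.16],[0,0,0]],[[0,0,0.175],[0,0,0]],[[0,0,0.175],[0,0,0]],[[0,0,0.175],[0,0,0]]]'

```text
time: 8.52
tool_pos: [0.4634, -0.2773, 0.1832]
eef_rot: [0.0, 0.985, -0.174, 0.0]
ft_force: [-0.6, 0.4, -2.4]
grip_width: 0.0293
grip_force: 30.0
```

To row units: 0.022 m / 0.4 = 0.055, 0.018 m / 0.4 = 0.045.

Call:
drive_effector --ticks '[[[0,0,0.015],[0,0,0]],[[0,0,0.03],[0,0,0]],[[0,0,0.045],[0,0,0]],[[0,0,0.055],[0,0,0]],[[0,0,0.055],[0,0,0]]]'

```text
time: 9.15
tool_pos: [0.4631, -0.277, 0.1601]
eef_rot: [-0.0, 0.985, -0.174, -0.0]
ft_force: [-0.2, 0.3, -1.9]
grip_width: 0.0295
grip_force: 30.0
```

Call:
drive_effector --ticks '[[[0,0,0.005],[0,0,0]],[[0,0,0.01],[0,0,0]],[[0,0,0.0125],[0,0,0]],[[0,0,0.0125],[0,0,0]]]'

```text
time: 9.65
tool_pos: [0.4635, -0.2773, 0.1568]
eef_rot: [0.0, 0.985, -0.174, 0.001]
ft_force: [-0.8, 0.7, 4.8]
grip_width: 0.0295
grip_force: 30.0
```

Contact with the cross at the expected height, pressing about 6 N. Now the sweep.

To row units: 0.001 m / 0.4 = 0.0025, -0.4 rad / 3.1416 = -0.1273.

Call:
drive_effector --ticks '[[[0,0,0.0025],[0,0,-0.0159]],[[0,0,0.0025],[0,0,-0.0318]],[[0,0,0.0025],[0,0,-0.0477]],[[0,0,0.0025],[0,0,-0.0637]],[[0,0,0.0025],[0,0,-0.0796]],[[0,0,0.0025],[0,0,-0.0955]],[[0,0,0.0025],[0,0,-0.1114]],[[0,0,0.0025],[0,0,-0.1273]]]'

```text
time: 10.65
tool_pos: [0.4633, -0.2777, 0.154]
eef_rot: [0.0, 1.0, 0.025, -0.0]
ft_force: [1.4, -1.1, -1.7]
grip_width: 0.0294
grip_force: 30.0
```

The load has vanished and z sank, so it has probably engaged. Lower without turning to check.

To row units: 0.004 m / 0.4 = 0.01, 0.002 m / 0.4 = 0.005.

Call:
drive_effector --ticks '[[[0,0,0.005],[0,0,0]],[[0,0,0.01],[0,0,0]],[[0,0,0.01],[0,0,0]]]'

```text
time: 11.02
tool_pos: [0.4634, -0.2776, 0.1509]
eef_rot: [0.001, 1.0, 0.024, 0.0]
ft_force: [1.3, -3.3, 1.3]
grip_width: 0.0296
grip_force: 30.0
```

```bash
python3 - <<'E'
from plant import robot, get_image
s=robot.observe(); print(s["wrist_torque"])
E
```

```text
[-0.71837693 -0.02183359 -0.10753205]
```

To row units: 0.006 m / 0.4 = 0.015, 0.004 m / 0.4 = 0.01, 0.06 rad / 3.1416 = 0.0191.

Call:
drive_effector --ticks '[[[0,0,0],[0,0,0.0127]],[[0,0,0.005],[0,0,0.0191]],[[0,0,0.01],[0,0,0.0191]],[[0,0,0.015],[0,0,0.0191]],[[0,0,0.015],[0,0,0.0191]]]'

```text
time: 11.65
tool_pos: [0.4632, -0.2771, 0.1441]
eef_rot: [-0.0, 1.0, -0.005, -0.0]
ft_force: [1.5, -1.8, -3.5]
grip_width: 0.0293
grip_force: 30.0
```

```bash
python3 - <<'E'
from plant import robot, get_image
s=robot.observe(); print(s["wrist_torque"])
E
```

```text
[-0.55485426 -0.26843708 -0.02260113]
```

To row units: 0.003 m / 0.4 = 0.0075, 0.002 m / 0.4 = 0.005.

Call:
drive_effector --ticks '[[[0,0,0.0025],[0,0,0]],[[0,0,0.005],[0,0,0]],[[0,0,0.0075],[0,0,0]],[[0,0,0.0075],[0,0,0]]]'

```text
time: 12.15
tool_pos: [0.4636, -0.2772, 0.1429]
eef_rot: [0.0, 1.0, -0.005, 0.001]
ft_force: [1.1, -0.4, 6.0]
grip_width: 0.0294
grip_force: 30.0
```

Seated at the expected height (TCP 0.143). Release, retreat, check.

To row units: -0.0015 m / 0.4 = -0.0038.

Call:
drive_effector --ticks '[[[0,0,-0.0038],[0,0,0]],[[0,0,-0.0038],[0,0,0]],[[0,0,-0.0038],[0,0,0]],[[0,0,-0.0038],[0,0,0]],[[0,0,-0.0038],[0,0,0]]]' --finger_gap 0.06

```text
time: 12.78
tool_pos: [0.4632, -0.2771, 0.1429]
eef_rot: [-0.0, 1.0, -0.005, -0.0]
ft_force: [0.4, -0.7, -0.0]
grip_width: 0.0604
grip_force: 0.0
```

Call:
drive_effector --ticks '[[[0,0,-0.05],[0,0,0]],[[0,0,-0.15],[0,0,0]],[[0,0,-0.25],[0,0,0]],[[-0.15,-0.075,-0.25],[0,0,0]],[[-0.25,-0.2,-0.25],[0,0,0]],[[-0.25,-0.325,-0.25],[0,0,0]],[[-0.25,-0.325,-0.25],[0,0,0]]]'

```text
time: 13.65
tool_pos: [0.3645, -0.1439, 0.2458]
eef_rot: [0.001, 1.0, -0.003, 0.002]
ft_force: [-0.5, -0.1, 1.2]
grip_width: 0.0602
grip_force: 0.0
```

```bash
python3 - <<'E'
from plant import robot, get_image
from h import *
t=get_image("top"); s=get_image("scene"); w=get_image("wrist")
print(proj(t,(.4637,-.277,.174)),proj(s,(.4637,-.277,.174)),proj(s,(.4637,-.277,.188)))
a=np.hstack([crop(t,185,235,100,75,4),crop(s,395,130,100,75,4)]); b=np.hstack([cv2.resize(s["color"][:,:,::-1],(400,300)),cv2.resize(w["color"][:,:,::-1],(400,300))])
cv2.imwrite("pics/f1.png",np.vstack([a,b]))
E
```

```text
[458.3897547 287.8394514] [453.21032154 137.44128176] [454.55259716 132.52223345]
```

View pics/f1.png

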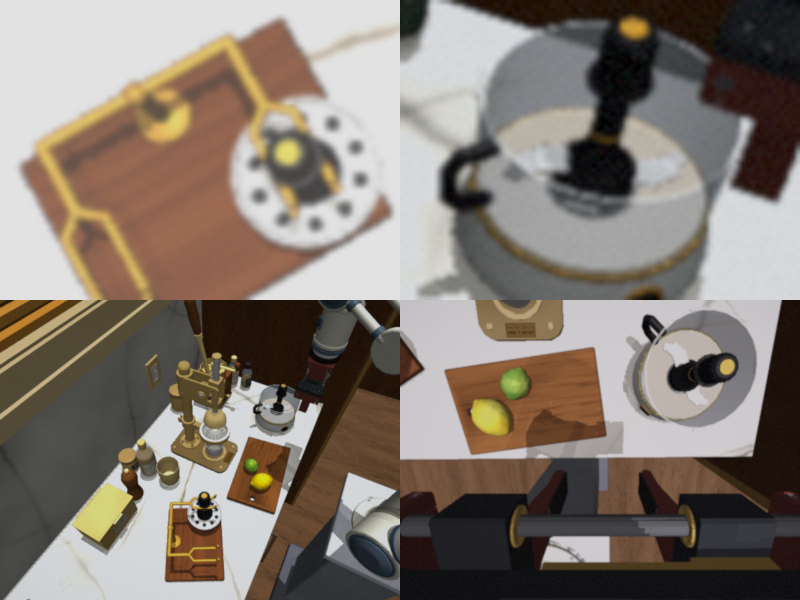

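The blade cap in the scene view is at ≈(453.5,137), against (453.2,137.4) predicted for fully home. It stands upright and free, the disc still hangs on its hook, and the mill and tumbler are standing.

```bash
python3 -c "
from plant import robot, get_image
print(robot.sign_off())"
```

```text
the job is handed in; nothing more can be done
None
```

The chopper blade is fully home on the drive spindle and released, the whipping disc still hangs on its hook, nothing was knocked over, and I handed the job in at about 14 s.

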